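Shut a tote's gate and tilt the caps into its corner

TASK

Get the screw caps ready for dispensing: push the orange gate of the blue tote fully down, then swing the red latch all the way over it to lock it. Then lift the tote by its black handle, tilt it until all four caps have slid together into the corner beside the gate, and finish still holding it clear of the bench, clearly tilted and still, with the gate locked. Leave the glassware and the fruit on the bench where they are.

Things in the scene. Friction and masses are not known exactly. Their poses are not given: they have to be found in the camera images.
- tote: Small open blue plastic tote, 180 (its x) x 140 (y) x 50 mm high, loose on the bench, about 0.6 kg loaded. Origin: centre of its underside; z up. Floor 4 mm, walls 4 mm (front wall, at -x, 6 mm). The front faces roughly to the robot (yaw within 0.4 of 0) and has the gate beside the -y corner and the latch nearer its middle. A black bridge handle crosses above its middle along its y.
- handle (a point): Centre of the handle's bar, 98 mm above the tote's underside, above the tote's centre. The bar is 14 mm thick (along the tote's x), 24 mm high (86 to 110 mm above the underside) and 126 mm long between its posts (along the tote's y); clear below it. Moves and turns with the tote (same axes).
- gate_corner (a point): Inner corner of the tote at its floor, where the front wall meets the -y wall, beside the gate; at (-84, -66, 4) mm in the tote's frame. The caps shall gather here.
- low_corner (a point): Outer underside corner of the tote below gate_corner, at (-90, -70, 0) mm in the tote's frame.
- gate (a joint): Orange sluice gate, a 3 mm plate 42 mm wide, sliding straight down in the front wall at (-86, -42) mm in the tote's frame. Value in m: 0 fully raised (the caps could slide out through the 34 mm wide opening below it), 0.030 fully down and shut. Stays where it is left; about 2 N moves it. It starts at 0 to 0.008.
- gate_top (a point): Centre of the top of the gate's push knob (20 mm along the tote's y, 14 mm along its x), 106 mm above the tote's underside with the gate fully raised, 76 mm with it shut.
- latch (a joint): Red turn latch on the front wall, upright pivot at (-87, 22) mm in the tote's frame, 52 mm long. Value in rad: 0 points straight out of the front wall (tote's -x); grows anticlockwise seen from above to 1.5, where it lies along the wall over the shut gate's shoulder (tote's -y) and locks it. A raised gate blocks it. About 1 N at its pin turns it; it stays as left. Starts at 0 to 0.25.
- latch_pin (a point): Top centre of the upright thumb pin of the latch (10 mm diameter, stands from 59 to 84 mm above the tote's underside), 32 mm from the pivot towards the latch's tip.
- cap_1: Screw cap 1 of 4, loose in the tote: white ribbed plastic disc with a yellow spot on top, 22 mm diameter, 14 mm high, 12 g, low friction (about 0.15: slides on the floor when tilted by 10 degrees or more, against the walls somewhat later). Origin: centre of its underside.
- cap_2: Screw cap 2 of 4, loose in the tote: white ribbed plastic disc with a yellow spot on top, 22 mm diameter, 14 mm high, 12 g, low friction (about 0.15: slides on the floor when tilted by 10 degrees or more, against the walls somewhat later). Origin: centre of its underside.
- cap_3: Screw cap 3 of 4, loose in the tote: white ribbed plastic disc with a yellow spot on top, 22 mm diameter, 14 mm high, 12 g, low friction (about 0.15: slides on the floor when tilted by 10 degrees or more, against the walls somewhat later). Origin: centre of its underside.
- cap_4: Screw cap 4 of 4, loose in the tote: white ribbed plastic disc with a yellow spot on top, 22 mm diameter, 14 mm high, 12 g, low friction (about 0.15: slides on the floor when tilted by 10 degrees or more, against the walls somewhat later). Origin: centre of its underside.
- beaker_250: Empty glass beaker, 74 x 81 x 96 mm, standing loose on the bench, a bystander. Origin: centre of its underside.
- flask_1: Conical glass flask, 83 mm diameter, 136 mm high, standing loose on the bench, a bystander. Origin: centre of its underside.
- tangerine_2: Orange tangerine, 69 x 68 x 57 mm, standing loose on the bench, a bystander. Origin: centre of its underside.
- weighing_glass_1: Plain glass cup, 36 mm diameter, 63 mm high, standing loose on the bench, a bystander. Origin: centre of its underside.

How it is judged:
By the outcome, as a careful person would: the job done as asked, in the order asked, and still so for the second after the job is handed in, while the arm keeps its last pose, push and grip.
It also fails if it takes over 56 s, if anything falls off the work surface, if the arm or the gripper's body presses on something with over 40 N, if the wrist force passes 120 N, or if a joint passes its speed limit or range.

ROBOT

A 6-joint arm with a two-finger parallel gripper is mounted at the origin on a cart in front of the work surface, level with it; the furniture and walls round the work are solid. World frame = base frame: x ahead of the robot, y to its left, z up, the work surface at z = 0. Lengths are in m, angles in rad, forces in N, time in s.
With the tool pointing down it reaches from about 0.375 to 0.9 m from the base axis. Payload 3.1 kg.
Tool frame: the origin (TCP) lies at the centre of the arm's flange, where the gripper is bolted on; the fingertips stand robot.tip_extent ahead of it and the grasp point (between the pads) lies 164 mm ahead of it (robot.tip_extent is the distance from the TCP to the fingertips, in m); z points along the fingers, y is the line along which they close (so a half turn about z gives the same grasp; the last joint's range is limited). The gripper opens to 87 mm and grips with 3 to 60 N. Pads are 19 mm wide; open, the fingers measure 117 mm over their backs; the gripper's body (75 mm by 190 mm) begins 51 mm behind the grasp point.
Start: joints at [-1.484, 0.527, 1.433, -0, 1.181, -0.178], TCP at [0.164, -0.603, 0.405] pointing down, gripper open.
Joint ranges: [-3.08, 3.08], [-0.75, 2.2], [0.22, 2.44], [-1.43, 4.57], [0, 2.65], [-2.85, 2.85]. Speed limits (rad/s): [2.79, 2.79, 3.14, 3.14, 3.14, 3.14].

INTERFACE

Orientations are given as a unit quaternion [x, y, z, w].
In Python, from rig import get_obs, camera, hand_in, cut_out, robot gives the robot as it stands.
- The arm moves only by the tool step_arm, never from a script. Its argument "rows" is a list of rows, each a list of 6 numbers: the shift along the world's x, y, z in m, then the turn, a rotation vector about the world's x, y, z in degrees. A call has 1 to 12 rows; each row shifts and turns the commanded pose from where the row before left it; what a row does not reach is not made up. A row lasts 1/8 s, in which the tool goes at most 62.5 mm and 10.7 degrees, less where a joint would pass 70% of its speed; a pose out of reach is approached as far as the arm can. A call is refused whole if a number of a shift passes 0.0625 or a number of a turn 10.7, either way. A call with a gripper value outside its range is refused whole. "jaw" is the finger opening in m, from 0 to 0.087, set as the call begins (left out, the last holds). The fingers move at their own pace and stop on an object; "squeeze" is the grip in N (left out, the last holds). Time passes only in rows, so rows that do not move let the fingers close. It gives the time, the measured TCP pose, the force, the opening and the grip force at its end, in the units of the state.
- get_obs(): the state, without advancing time (a new reading comes with each control period).
- camera(name): name is "side" or "top" or "wrist"; returns a dict with "pixels" (480x640x3 uint8, blue, green, red), "depth" (480x640 float32, m along the optical axis (not along the pixel's ray), 0 where there is no reading), "fov_y" (degrees; the focal length in pixels is half the picture's height over the tangent of half this angle, whatever the lens; pixels are square), "cx", "cy" (the principal point, pixels), "extrinsics" (4x4, takes a point from camera to world coordinates); the wrist camera has in their place "mount" (4x4, takes a point from camera to tool coordinates, whose origin is the TCP and whose axes are the flange's). Camera axes: x right, y up, looking along -z (the intrinsics and any distortion apply to the point x, -y, -z); pixel columns grow to the right and rows downward; lengths in m; the calibration is good to about 2 mm. A picture is of the moment at which its call begins: read the wrist's pose just before it.
- hand_in(): hands the job in; it is judged then, once.
Trained networks look in the newest picture that a camera, given by its name, has taken for a name from the list of things; names that differ only in an ending like _2 or _b are one class to them, and where a whole thing is asked for, a point or a joint stands for the part that bears it (a point fixed in the world has none). Each returns a list of dicts, best first, with "confidence" (0 to 1); they miss things now and then, are a little off and sometimes report something else, mostly with a low value. They report only what shows in the picture. A call takes as long as a camera call.
- cut_out(label, camera): "region" (480x640 bool, what is visible of it) and "extent" ([centre column, centre row, width, height] in pixels, round what is visible of it).
The state is a dict: "time": time; "q": joint angles; "joint_velocities": joint speeds; "joint_torque": joint torques, N m; "position": TCP position; "tool_rot": TCP orientation; "ft_force": force on the tool from outside, world axes, zero at the start; "moment": the same for the moment, N m; "grip_width": finger opening in m; "grip_force": force on a finger pad.
Only numpy, scipy, OpenCV 4.12 (cv2) and the standard library are available. Lean on these libraries where they do the work, as an engineer would, in place of code of your own. Each camera call takes 0.05 s, during which the arm holds its last target. There are 200 camera calls.

## Working session

There is one attempt and no reset: what is moved stays moved. The work goes in short steps, Python scripts to look and compute and a tool call to move; the robot and the scene stay as the last step left them, time stands still between calls to the robot, and variables do not carry over. Pictures are saved under pics/ and viewed, at most 10 in all, crops included, and the job is handed in when it is done.

Besides the shell and the picture viewer there is one more tool, called after "Call:" as a command line: name --pt "numbers of a row" for each row, then --argument value for the rest. step_arm: Moves the arm, as the interface text tells. Its arguments: {"type":"object","properties":{"rows":{"type":"array"},"jaw":{"type":"number"},"squeeze":{"type":"number"}},"required":["rows"]}

```bash
ls; mkdir -p pics
cat > h.py <<'E'
import numpy as np, cv2
from rig import get_obs, camera, hand_in, cut_out, robot
from scipy.spatial.transform import Rotation as R
def cloud(c, o=None):
    d=c["depth"]; h,w=d.shape; f=h/2/np.tan(np.radians(c["fov_y"])/2)
    u,v=np.meshgrid(np.arange(w),np.arange(h))
    P=np.stack([(u-c["cx"])/f*d,-(v-c["cy"])/f*d,-d,np.ones_like(d)],-1)
    if "extrinsics" in c: M=np.array(c["extrinsics"])
    else:
        T=np.eye(4);T[:3,:3]=R.from_quat(o["tool_rot"]).as_matrix();T[:3,3]=o["position"];M=T@np.array(c["mount"])
    W=(P@M.T)[...,:3]; W[d==0]=np.nan
    return W
E
python3 - <<'E'
from h import *
print(robot.__dict__ if hasattr(robot,'__dict__') else robot, robot.tip_extent)
c=camera("top"); s=camera("side")
print({k:v for k,v in c.items() if k not in("pixels","depth")})
cv2.imwrite("pics/a.png",c["pixels"]); cv2.imwrite("pics/b.png",s["pixels"])
for n,cc in(("top",c),("side",s)):
    W=cloud(cc)
    for l in["tote","handle","gate","gate_top","latch","latch_pin","cap_1","beaker_250","flask_1","tangerine_2","weighing_glass_1"]:
        for r in cut_out(l,n)[:4]:
            p=W[r["region"]]; p=p[~np.isnan(p[:,0])]
            if len(p): print(n,l,round(r["confidence"],2),np.round(r["extent"]),len(p),np.round(np.median(p,0),3),np.round(np.percentile(p,2,axis=0),3),np.round(np.percentile(p,98,axis=0),3))
E
```

```text
pics
{} 0.1822
{'fov_y': 57.951968137294564, 'cx': 318.431779140748, 'cy': 235.18770141849282, 'extrinsics': array([[ 0.00386056,  0.98110056, -0.19346002,  0.35085791],
       [-0.99997084,  0.00506241,  0.00571839,  0.02056985],
       [ 0.00658969,  0.1934323 ,  0.98109149,  1.09257163],
       [ 0.        ,  0.        ,  0.        ,  1.        ]])}
top tote 0.9 [290. 225.  78.  91.] 4330 [0.582 0.087 0.004] [ 0.486  0.    -0.002] [0.686 0.17  0.109]
top handle 0.59 [291. 223.  78.  87.] 4324 [0.582 0.088 0.004] [ 0.487  0.002 -0.002] [0.687 0.169 0.109]
top gate 0.44 [293. 260.  18.  12.] 73 [0.49  0.076 0.096] [0.484 0.062 0.031] [0.5   0.092 0.102]
top gate_top 0.65 [294. 260.  14.  11.] 86 [0.491 0.076 0.096] [0.484 0.06  0.001] [0.5   0.094 0.102]
top latch 0.49 [266. 259.  13.  26.] 125 [0.497 0.143 0.058] [0.469 0.13  0.052] [0.523 0.154 0.083]
top latch_pin 0.69 [189. 189.  35.  37.] 959 [0.666 0.331 0.058] [0.64  0.304 0.007] [0.699 0.366 0.133]
top latch_pin 0.62 [265. 260.  10.  24.] 118 [0.496 0.143 0.058] [0.469 0.131 0.054] [0.52  0.154 0.083]
top cap_1 0.54 [283. 22
[... 1332 characters left out ...]
0.06 ] [0.471 0.103 0.031] [0.522 0.157 0.083]
side cap_1 0.47 [300. 286.   9.   7.] 57 [0.593 0.061 0.015] [0.585 0.051 0.008] [0.601 0.068 0.02 ]
side cap_1 0.43 [283. 282.   9.   9.] 69 [0.63  0.052 0.015] [0.622 0.04  0.006] [0.64  0.058 0.02 ]
side beaker_250 0.94 [282. 366.  50.  75.] 3119 [0.501 0.421 0.064] [0.47  0.363 0.003] [0.539 0.434 0.096]
side flask_1 0.79 [202. 324.  47.  85.] 2440 [0.669 0.362 0.052] [0.641 0.33  0.005] [0.701 0.383 0.135]
side tangerine_2 0.85 [383. 254.  20.  29.] 512 [ 0.44  -0.126  0.036] [ 0.412 -0.152  0.008] [ 0.471 -0.114  0.054]
side weighing_glass_1 0.62 [396. 228.  17.  28.] 310 [ 0.433 -0.302  0.037] [ 0.418 -0.418 -0.   ] [ 0.47  -0.292  0.062]
```

Run:
```python
from h import *
from scipy.optimize import minimize
Ts=[];
for n in("top","side"):
    c=camera(n); W=cloud(c)
    if n=="top":
        im=c["pixels"][150:310,200:410]; cv2.imwrite("pics/c.png",cv2.resize(im,None,fx=3.7,fy=3.7,interpolation=cv2.INTER_CUBIC))
    P=W.reshape(-1,3); B=c["pixels"].reshape(-1,3).astype(int)
    k=(P[:,0]>.45)&(P[:,0]<.72)&(P[:,1]>-.03)&(P[:,1]<.21)
    P=P[k];B=B[k]
    H=P[(P[:,2]>.102)&(P[:,2]<.118)&(B.max(1)<90)]
    print(n,"bar n",len(H),H.mean(0),H.min(0),H.max(0))
    rect=cv2.minAreaRect((H[:,:2]*1000).astype(np.float32)); print("bar rect",rect)
    rim=P[(P[:,2]>.044)&(P[:,2]<.053)&(B[:,0]>B[:,2]+30)]
    print("rim",len(rim),cv2.minAreaRect((rim[:,:2]*1000).astype(np.float32)))
    G=P[(P[:,2]>.085)&(B[:,2]>B[:,0]+70)&(P[:,2]<.125)]
    print("gate", len(G),np.median(G,0),np.percentile(G,[3,97],axis=0))
    Pn=P[(P[:,2]>.066)&(B[:,2]>B[:,0]+60)&(P[:,2]<.09)&(P[:,1]>.12)]
    if len(Pn):print("pin", len(Pn),np.median(Pn,0),Pn.min(0),Pn.max(0))
```

```text
top bar n 383 [0.58672827 0.08325092 0.10744572] [0.55015295 0.01361061 0.10200637] [0.62356491 0.15213955 0.11375217]
bar rect ((586.9263916015625, 84.18104553222656), (142.81153869628906, 25.5463924407959), 68.67022705078125)
rim 639 ((623.8925170898438, 118.218994140625), (236.93118286132812, 225.43386840820312), 68.11612701416016)
gate 47 [0.49281411 0.07803146 0.09756791] [[0.48623941 0.06881069 0.09177828]
 [0.55354344 0.09444263 0.10030503]]
pin 15 [0.48338774 0.14590353 0.08019656] [0.47994626 0.14181104 0.06870589] [0.48769571 0.14993651 0.0846876 ]
side bar n 289 [0.58918599 0.09442    0.10754445] [0.55172457 0.01978247 0.10203234] [0.62661744 0.15801378 0.11198299]
bar rect ((588.768798828125, 87.48564147949219), (144.76890563964844, 26.608570098876953), 67.88790130615234)
rim 490 ((592.6939697265625, 86.34231567382812), (147.91116333007812, 187.22630310058594), 68.08784484863281)
gate 48 [0.49335469 0.08414484 0.096832  ] [[0.48794778 0.07346693 0.08549083]
 [0.50019156 0.12493262 0.10130663]]
pin 33 [0.48559537 0.1506376  0.07470157] [0.48210934 0.14329545 0.06617844] [0.48961593 0.15495308 0.08546682]
```

View pics/c.png

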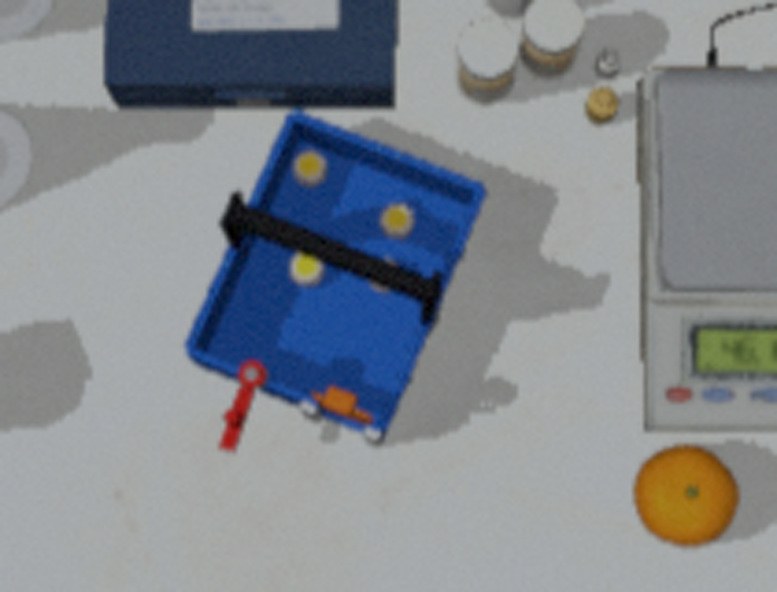

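View pics/b.png

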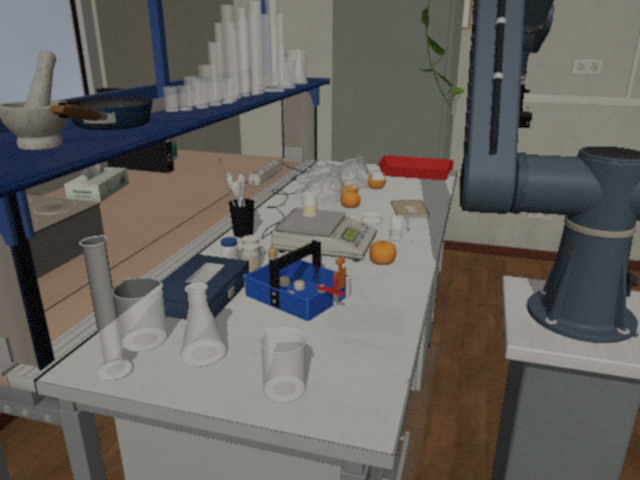

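Run:
```python
from h import *
o=get_obs(); M=R.from_quat(o["tool_rot"]).as_matrix(); print(M.round(3), np.degrees(np.arctan2(M[1,1],M[0,1])), o["q"],o["position"])
```

```text
[[ 0.965  0.262  0.   ]
 [ 0.262 -0.965  0.   ]
 [ 0.    -0.    -1.   ]] -74.8285705917841 [-1.48449515e+00  5.27533856e-01  1.43268721e+00  1.64905928e-05
  1.18141383e+00 -1.78496477e-01] [ 0.16360245 -0.60319335  0.40473165]
```

Call:
step_arm --pt "0.03 0.05 0 0 0 4.4" --pt "0.03 0.05 0 0 0 4.4" --pt "0.03 0.05 0 0 0 4.4" --pt "0.03 0.05 0 0 0 4.4" --pt "0.03 0.05 0 0 0 4.4" --pt "0.03 0.05 0 0 0 4.4" --pt "0.03 0.05 0 0 0 4.4" --pt "0.03 0.05 0 0 0 4.4" --pt "0.03 0.05 0 0 0 4.4" --pt "0.02 0.05 0 0 0 4.4" --pt "0.02 0.05 0 0 0 4.4" --pt "0.02 0.05 0 0 0 4.4" --jaw 0 --squeeze 20

```text
time: 2.8
position: [0.4942, -0.0015, 0.405]
tool_rot: [0.828, 0.56, 0.0, 0.0]
ft_force: [0.2, 0.2, -0.7]
grip_width: 0.0002
grip_force: 0.0
```

Call:
step_arm --pt "0 0.04 0 0 0 0" --pt "-0.001 0.04 -0.03 0 0 0" --pt "0 0 -0.04 0 0 0" --pt "0 0 -0.03 0 0 0" --pt "0 0 -0.015 0 0 0" --pt "0 0 -0.005 0 0 0" --pt "0 0 -0.005 0 0 0" --pt "0 0 -0.004 0 0 0" --pt "0 0 0 0 0 0"

```text
time: 3.92
position: [0.4928, 0.0767, 0.2761]
tool_rot: [0.829, 0.559, 0.0, 0.0]
ft_force: [0.3, -0.4, -0.0]
grip_width: 0.0003
grip_force: 0.0
```

Run:
```python
from h import *
s=camera("side")
cv2.imwrite("pics/d.png",cv2.resize(s["pixels"][200:330,230:400],None,fx=4,fy=4,interpolation=cv2.INTER_CUBIC))
o=get_obs();print(o["position"],o["ft_force"])
```

```text
[0.49279461 0.07672301 0.27611337] [ 0.2114621   0.10262449 -0.72764326]
```

View pics/d.png

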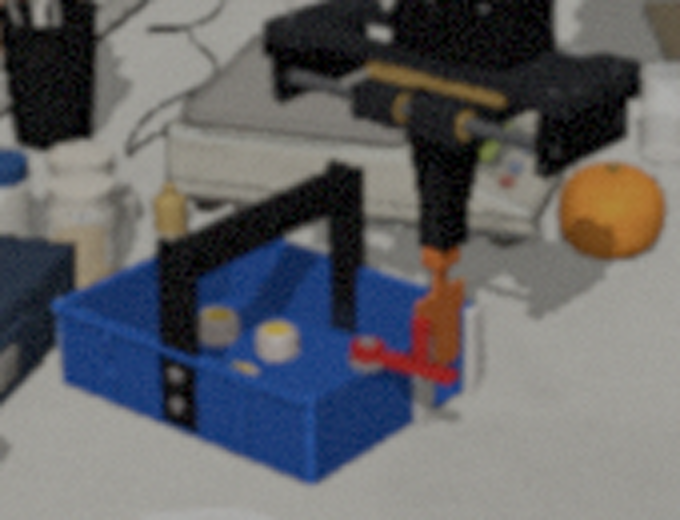

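The closed fingertips stand right on the orange knob (435, 245); the caps and the red latch are clear.

Call:
step_arm --pt "0 0.001 -0.005 0 0 0" --pt "0 0 -0.005 0 0 0" --pt "0 0 -0.005 0 0 0" --pt "0 0 -0.003 0 0 0" --pt "0 0 -0.001 0 0 0" --pt "0 0 0 0 0 0"

```text
time: 4.72
position: [0.4929, 0.0778, 0.2584]
tool_rot: [0.829, 0.559, 0.001, 0.001]
ft_force: [-1.7, -1.4, 18.0]
grip_width: 0.0007
grip_force: 8.5
```

Call:
step_arm --pt "0 0 -0.001 0 0 0" --pt "0 0 0 0 0 0"

```text
time: 4.97
position: [0.4928, 0.0778, 0.2584]
tool_rot: [0.829, 0.559, 0.001, 0.001]
ft_force: [-3.3, -1.0, 25.7]
grip_width: 0.0001
grip_force: 12.4
```

Call:
step_arm --pt "0 0 0.015 0 0 0" --pt "0 0 0.022 0 0 0" --pt "0.002 0.047 0 0 0 0" --pt "0.002 0.047 0 0 0 0" --pt "0 0 0 0 0 0" --pt "0 0 -0.025 0 0 0" --pt "0 0 -0.02 0 0 0" --pt "0 0 0 0 0 0"

```text
time: 5.98
position: [0.4958, 0.1711, 0.2462]
tool_rot: [0.829, 0.559, -0.002, -0.001]
ft_force: [0.2, 0.6, -0.3]
grip_width: 0.0004
grip_force: 0.0
```

Run:
```python
from h import *
s=camera("side")
cv2.imwrite("pics/e.png",cv2.resize(s["pixels"][200:330,230:400],None,fx=4,fy=4,interpolation=cv2.INTER_CUBIC))
o=get_obs();print(o["position"],o["ft_force"])
```

```text
[0.49626779 0.17118007 0.24714797] [ 0.09174181 -0.83607352  0.02499334]
```

View pics/e.png

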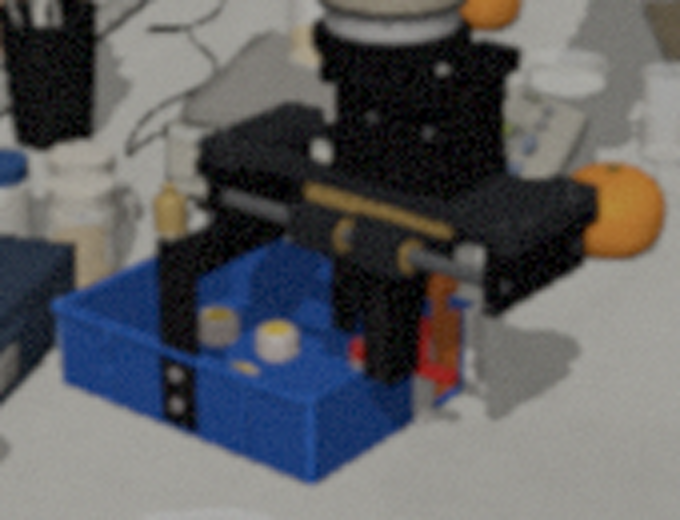

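Call:
step_arm --pt "0 0 0.002 0 0 0" --pt "-0.0026 -0.0065 0 0 0 0" --pt "-0.0026 -0.0065 0 0 0 0" --pt "-0.0026 -0.0065 0 0 0 0" --pt "-0.0026 -0.0065 0 0 0 0" --pt "-0.0026 -0.0065 0 0 0 0" --pt "0 0 0 0 0 0"

```text
time: 6.9
position: [0.4837, 0.1387, 0.2498]
tool_rot: [0.829, 0.559, 0.0, 0.0]
ft_force: [1.2, 0.6, 0.2]
grip_width: 0.0002
grip_force: 0.6
```

Call:
step_arm --pt "0.0015 0.0037 0 0 0 0" --pt "-0.0167 0.0067 0 0 0 0" --pt "0 0 0 0 0 0" --pt "-0.0046 -0.0116 0 0 0 0" --pt "-0.0046 -0.0116 0 0 0 0" --pt "0 0 0 0 0 0" --pt "0.0056 -0.0022 0 0 0 0" --pt "0.0056 -0.0022 0 0 0 0" --pt "0.0056 -0.0022 0 0 0 0" --pt "0.0046 -0.0019 0 0 0 0" --pt "0 0 0 0 0 0"

```text
time: 8.28
position: [0.4815, 0.1179, 0.2496]
tool_rot: [0.829, 0.559, 0.001, 0.0]
ft_force: [-1.3, -0.8, 0.8]
grip_width: 0.0004
grip_force: 0.6
```

Run:
```python
from h import *
s=camera("side")
cv2.imwrite("pics/f.png",cv2.resize(s["pixels"][200:330,230:400],None,fx=4,fy=4,interpolation=cv2.INTER_CUBIC))
o=get_obs();print(o["position"],o["ft_force"])
d=np.array(o["position"][:2])-[.588,.0855];c,s_=np.cos(-.38),np.sin(-.38);print(d@[c,s_],d@[-s_,c])
```

```text
[0.4814186  0.11797289 0.24971705] [-0.91120768 -1.13594559 -0.06726066]
-0.11102323343812852 -0.009376796239207764
```

View pics/f.png

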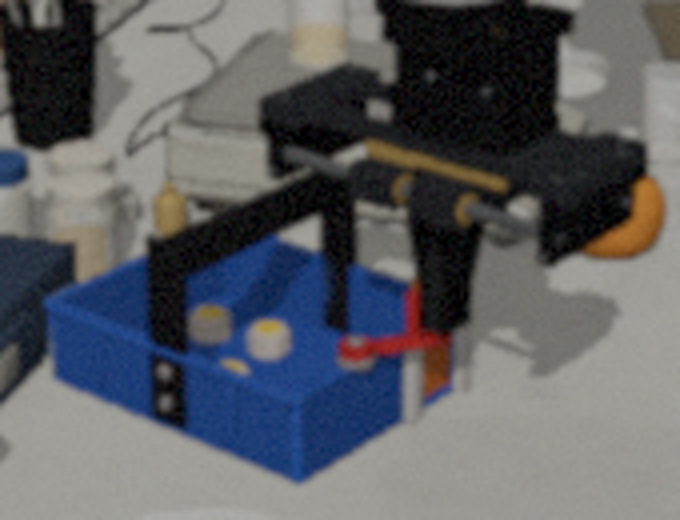

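```bash
cat > m.py <<'E'
from h import *
def measure(n):
    c=camera(n); W=cloud(c)
    P=W.reshape(-1,3); B=c["pixels"].reshape(-1,3).astype(int)
    k=(P[:,0]>.45)&(P[:,0]<.74)&(P[:,1]>-.05)&(P[:,1]<.21); P=P[k];B=B[k]
    rim=P[(P[:,2]>.02)&(P[:,2]<.053)&(B[:,0]>B[:,2]+30)&(P[:,0]<.7)]
    print(n,"blue",len(rim),cv2.minAreaRect((rim[:,:2]*1000).astype(np.float32)))
    H=P[(P[:,2]>.102)&(P[:,2]<.114)&(B.max(1)<90)&(P[:,0]>.53)]
    if len(H): print("bar",len(H),H.mean(0),cv2.minAreaRect((H[:,:2]*1000).astype(np.float32)))
    red=P[(B[:,2]>B[:,0]+60)&(B[:,2]>B[:,1]+70)&(P[:,2]>.045)&(P[:,2]<.09)]
    if len(red): print("red",len(red),cv2.minAreaRect((red[:,:2]*1000).astype(np.float32)))
    pin=red[red[:,2]>.066]
    if len(pin): print("pin",len(pin),np.median(pin,0),pin.max(0))
    return c
if __name__=="__main__":
    for n in("top","side"): measure(n)
E
python3 m.py
```

```text
top blue 624 ((595.905029296875, 82.98773956298828), (147.90011596679688, 181.58206176757812), 67.15058135986328)
bar 378 [0.59185197 0.0815715  0.10754551] ((591.6646118164062, 83.30337524414062), (142.44827270507812, 24.742088317871094), 68.25653076171875)
side blue 1740 ((596.2393798828125, 86.04924011230469), (148.5052490234375, 184.0545654296875), 67.680908203125)
bar 271 [0.59825231 0.10117357 0.10749348] ((599.539306640625, 90.48804473876953), (134.03163146972656, 24.99957847595215), 69.45724487304688)
red 109 ((505.7373046875, 129.18214416503906), (56.854209899902344, 12.419892311096191), 37.31719970703125)
pin 26 [0.49697278 0.12390764 0.07730257] [0.49945036 0.12751799 0.08663501]
```

Call:
step_arm --pt "0.0041 -0.003 0 0 0 0" --pt "0.0041 -0.003 0 0 0 0" --pt "0.0041 -0.003 0 0 0 0" --pt "0.0 0.0 0 0 0 0"

```text
time: 8.93
position: [0.4937, 0.1087, 0.2498]
tool_rot: [0.829, 0.559, 0.001, 0.001]
ft_force: [-1.3, -0.4, -1.3]
grip_width: 0.0005
grip_force: 0.4
```

```bash
python3 m.py
```

```text
top blue 595 ((595.6959228515625, 82.99876403808594), (147.2172393798828, 183.3258514404297), 67.36797332763672)
bar 179 [0.59414269 0.08650565 0.10754656] ((592.6652221679688, 83.05341339111328), (142.54263305664062, 23.714643478393555), 67.06751251220703)
side blue 1767 ((596.8412475585938, 86.73283386230469), (147.83982849121094, 184.99305725097656), 67.75415802001953)
bar 264 [0.59910081 0.10265919 0.1075586 ] ((598.4131469726562, 93.72329711914062), (127.47163391113281, 20.54381561279297), 68.03079986572266)
red 81 ((513.3292846679688, 125.25650787353516), (49.94404220581055, 11.502870559692383), 59.70478439331055)
pin 16 [0.50868753 0.11498713 0.0766554 ] [0.51115564 0.11915216 0.08628876]
```

Call:
step_arm --pt "0.0028 -0.0011 0 0 0 0" --pt "0.0019 -0.0008 0 0 0 0" --pt "0.0019 -0.0008 0 0 0 0" --pt "0.0 0.0 0 0 0 0"

```text
time: 9.52
position: [0.4977, 0.1068, 0.2497]
tool_rot: [0.829, 0.559, -0.002, -0.002]
ft_force: [-5.7, 1.7, 4.3]
grip_width: 0.0007
grip_force: 3.0
```

```bash
python3 m.py
```

```text
top blue 590 ((598.2277221679688, 81.73100280761719), (147.233642578125, 183.2213134765625), 67.6077651977539)
bar 171 [0.59706256 0.0859584  0.10736743] ((595.41650390625, 81.8087158203125), (142.15541076660156, 25.028827667236328), 68.06096649169922)
side blue 1711 ((598.58544921875, 85.6405029296875), (147.6478729248047, 184.06124877929688), 68.2298355102539)
bar 261 [0.60175063 0.10231173 0.10767855] ((601.7478637695312, 91.45487976074219), (131.2012176513672, 20.065759658813477), 69.76915740966797)
red 82 ((517.011962890625, 124.72332000732422), (52.4984245300293, 10.344534873962402), 65.21884155273438)
pin 18 [0.51171869 0.11202744 0.07635151] [0.51407765 0.11751221 0.08453562]
```

Call:
step_arm --pt "-0.014 0.0056 0 0 0 0" --pt "0 0 0.04 0 0 0" --pt "0 0 0.04 0 0 0" --pt "0 0 0 0 0 0" --jaw 0.06

```text
time: 10.12
position: [0.4866, 0.1122, 0.3327]
tool_rot: [0.829, 0.559, 0.004, 0.003]
ft_force: [-0.8, -0.8, -0.2]
grip_width: 0.0322
grip_force: 0.0
```

Run:
```python
from m import *
for n in("top","side"): c=measure(n)
cv2.imwrite("pics/g.png",cv2.resize(c["pixels"][200:330,230:400],None,fx=4,fy=4,interpolation=cv2.INTER_CUBIC))
print(get_obs()["position"])
```

```text
top blue 579 ((598.3117065429688, 81.49795532226562), (146.8896484375, 182.90284729003906), 67.806396484375)
bar 130 [0.58461508 0.05386557 0.10779338] ((599.0054321289062, 80.05889892578125), (142.7948455810547, 24.517549514770508), 64.5091323852539)
red 13 ((500.6058654785156, 72.43814086914062), (5.126358509063721, 9.826199531555176), 88.95433044433594)
pin 13 [0.50087256 0.07238952 0.07456141] [0.50556159 0.07498216 0.0785951 ]
side blue 1733 ((599.516357421875, 85.17308807373047), (147.34922790527344, 186.30459594726562), 67.83201599121094)
bar 295 [0.59788342 0.0935949  0.10761595] ((597.642333984375, 85.44483184814453), (144.66090393066406, 22.6810302734375), 67.82339477539062)
red 109 ((512.66796875, 112.08796691894531), (75.91581726074219, 12.634441375732422), 66.01483154296875)
pin 26 [0.51052908 0.11215983 0.07712431] [0.51335551 0.11617276 0.0850014 ]
[0.48536074 0.11205629 0.3299729 ]
```

View pics/g.png

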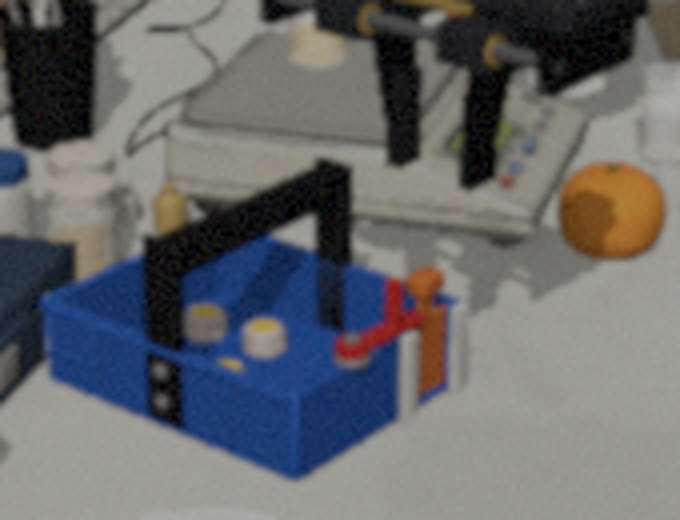

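The gate (430, 330) is shut with the knob low, and the red latch lies along the wall over it.

Call:
step_arm --pt "0.04 -0.01 0 0 0 0" --pt "0.04 -0.01 0 0 0 0" --pt "0.032 -0.009 0 0 0 0" --pt "0 0 0 0 0 0" --pt "0 0 -0.035 0 0 0" --pt "0 0 -0.03 0 0 0" --pt "0 0 -0.003 0 0 0" --pt "0 0 0 0 0 0" --jaw 0.06

```text
time: 11.22
position: [0.597, 0.0831, 0.2615]
tool_rot: [0.829, 0.559, -0.0, -0.0]
ft_force: [0.6, -0.2, 0.0]
grip_width: 0.0602
grip_force: 0.0
```

Call:
step_arm --pt "0 0 0 0 0 0" --pt "0 0 0 0 0 0" --pt "0 0 0 0 0 0" --pt "0 0 0 0 0 0" --pt "0 0 0 0 0 0" --pt "0 0 0 0 0 0" --jaw 0 --squeeze 60

```text
time: 11.98
position: [0.5977, 0.0828, 0.2618]
tool_rot: [0.829, 0.559, 0.0, 0.0]
ft_force: [-0.2, -0.2, 0.0]
grip_width: 0.0135
grip_force: 60.0
```

Call:
step_arm --pt "0 0 0.005 0 0 0" --pt "0 0 0.01 0 0 0" --pt "0 0 0.015 0 0 0" --pt "0 0 0.02 0 0 0" --pt "0 0 0.02 0 0 0" --pt "0 0 0.02 0 0 0" --pt "0 0 0.02 0 0 0" --pt "0 0 0.02 0 0 0" --pt "0 0 0.015 0 0 0" --pt "0 0 0.005 0 0 0" --pt "0 0 0 0 0 0"

```text
time: 13.35
position: [0.5973, 0.0829, 0.4118]
tool_rot: [0.829, 0.559, -0.0, -0.0]
ft_force: [-0.8, 0.2, -7.6]
grip_width: 0.013
grip_force: 60.0
```

Call:
step_arm --pt "-0.0063 -0.0027 -0.0018 0.985 -2.3 0" --pt "-0.0063 -0.0027 -0.0018 0.985 -2.3 0" --pt "-0.0063 -0.0027 -0.0018 0.985 -2.3 0" --pt "-0.0063 -0.0027 -0.0018 0.985 -2.3 0" --pt "-0.0063 -0.0027 -0.0018 0.985 -2.3 0" --pt "-0.0063 -0.0027 -0.0018 0.985 -2.3 0" --pt "-0.0063 -0.0027 -0.0018 0.985 -2.3 0" --pt "-0.0063 -0.0027 -0.0018 0.985 -2.3 0" --pt "-0.0063 -0.0027 -0.0018 0.985 -2.3 0" --pt "-0.0063 -0.0027 -0.0018 0.985 -2.3 0" --pt "-0.0063 -0.0027 -0.0018 0.985 -2.3 0" --pt "-0.0063 -0.0027 -0.0018 0.985 -2.3 0"

```text
time: 14.85
position: [0.5207, 0.0506, 0.3887]
tool_rot: [0.801, 0.541, 0.253, 0.047]
ft_force: [-0.1, 0.3, -7.2]
grip_width: 0.0135
grip_force: 60.0
```

Call:
step_arm --pt "0 0 0 0 0 0" --pt "0 0 0 0 0 0" --pt "0 0 0 0 0 0" --pt "0 0 0 0 0 0" --pt "0 0 0 0 0 0" --pt "0 0 0 0 0 0" --pt "0 0 0 0 0 0" --pt "0 0 0 0 0 0"

```text
time: 15.85
position: [0.5219, 0.0505, 0.3902]
tool_rot: [0.801, 0.54, 0.254, 0.049]
ft_force: [0.3, 0.6, -7.1]
grip_width: 0.0132
grip_force: 60.0
```

Run:
```python
from h import *
o=get_obs();print(o["position"],o["tool_rot"],o["q"])
s=camera("side");t=camera("top");w=camera("wrist")
z=lambda im:cv2.resize(im,(400,300),interpolation=cv2.INTER_CUBIC)
cv2.imwrite("pics/h.png",np.vstack([np.hstack([z(s["pixels"][170:320,220:420]),z(t["pixels"][130:280,220:420])]),np.hstack([z(w["pixels"]),z(s["pixels"])])]))
```

```text
[0.52187565 0.0505132  0.39015343] [0.80087178 0.53992573 0.25441723 0.0485434 ] [-0.18421653  0.36271515  1.8547143   0.56295387  0.54767889 -0.22940734]
```

View pics/h.png

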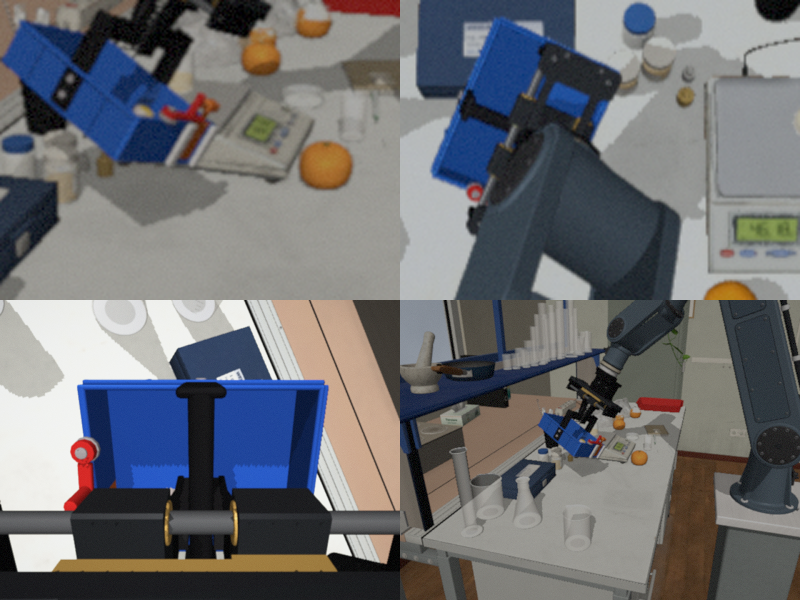

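```bash
cat > t.py <<'E'
from h import *
def tf(P,o):
    M=R.from_quat(o["tool_rot"]).as_matrix(); A=np.stack([M[:,1],M[:,0],-M[:,2]],1)
    org=o["position"]+.164*M[:,2]-.098*A[:,2]
    return (P-org)@A
def look(n,save=None):
    o=get_obs(); c=camera(n); T=tf(cloud(c,o),o)*1000
    k=(abs(T[...,0])<84)&(abs(T[...,1])<66)&(T[...,2]>5)&(T[...,2]<40)
    B=c["pixels"].astype(int); k&=(B[...,2]>B[...,0]*.75)&(B.max(-1)>60)
    num,lab,st,ce=cv2.connectedComponentsWithStats(k.astype(np.uint8))
    for i in range(1,num):
        if st[i,4]>5: p=T[lab==i]; print(n,st[i],np.median(p,0).round(),p.min(0).round(),p.max(0).round())
    if save: cv2.imwrite(save,c["pixels"])
    return c
if __name__=="__main__":
    for n in("side","top","wrist"):
        look(n)
        for r in cut_out("cap_1",n): print(n,r["confidence"],r["extent"])
E
python3 t.py
```

```text
side [287 222  10   6  42] [-15. -47.  18.] [-27. -65.  13.] [ -1. -37.  19.]
wrist [272 301   8  12  51] [-29. -35.  10.] [-31. -36.   5.] [-27. -34.  18.]
```

```bash
cat > g.py <<'E'
from t import *
def grid(n):
    o=get_obs(); c=camera(n); T=tf(cloud(c,o),o)*1000; p=T[~np.isnan(T[...,0])]
    print(n,"cam tote-frame", tf(np.array(c["extrinsics"])[:3,3],o)*1000 if "extrinsics" in c else "")
    p=p[(abs(p[:,0])<88)&(abs(p[:,1])<68)&(p[:,2]>-8)&(p[:,2]<80)]
    print("rows x -88.. ; cols y -66..")
    for x in range(-88,88,11):
        print("%4d"%x," ".join("%3.0f"%np.median(q) if len(q:=p[(p[:,0]>=x)&(p[:,0]<x+11)&(p[:,1]>=y)&(p[:,1]<y+11),2])>1 else "  ." for y in range(-66,66,11)))
if __name__=="__main__":
    for n in("side","top","wrist"): grid(n)
E
python3 g.py
```

```text
side cam tote-frame [-595.4701714   884.70366827  329.9939628 ]
rows x -88.. ; cols y -66..
 -88  26  32  47  68  32  61  50  48  55  47  50  44
 -77   .   .   .   .   .   .   .   .   .   .   .   .
 -66   .   .   .   .   .   .   .   .   .   .   .   .
 -55  45   .   .   .   .   .   .   .   .   .   .   .
 -44  43   .   .   .   .   .   .   .   .   .   .   .
 -33  45  18  18   .   .   .   .   .   .   .   .   6
 -22  34  18  15   .   .   .   .   .   .   .   .   .
 -11  49  16   .   .   .   .   .   .   .   .   .   .
   0  47   .   .   .   .   .  80   .   .   .   .   .
  11  26   .   .   .   .   .   .   .   .   .   .   .
  22  22   .   .   .   .   .   .   .   .   .   .   .
  33  27   .   .   .   .   .   .   .   .   .   .  24
  44  25   .   .   .   .   .   .   .   .   .   .  23
  55  26   .   .   .   .   .   .   .   .   .   .   .
  66  24   .   .   .   .   .   .   .   .   .   .   .
  77  28   .   .  35  35  35  39  43  44  46  48  48
top cam tote-frame [116.22115576 173.65659442 954.75222106]
rows x -88.. ; cols y -66..
 -88   .   .   .   .   .   .   4   7  24  12  12  28
 -77   .   .   .   
[... 973 characters left out ...]
  4   4   5
 -55   .   .   4   5   5   5   5   5   4   4   4   5
 -44   .   .   4   5   5   5   4   4   4   4   4   4
 -33   .   .   7   5   5   4   4   4   4   4   4   4
 -22   .   .   .   4   5   4   5   4   4   4   4  49
 -11   .   .   .   .   .   .  79   .   .   .   .   .
   0   .   .   .   .   .   .  80   .   .   .   .   .
  11   .   .   .   4   4   4   4   4   4   4   4  49
  22   .   .   4   4   4   4   4   4   4   4   4   4
  33   .   .   4   4   4   4   4   4   4   4   4   4
  44   .   .   4   4   4   4   4   4   4   4   4   4
  55   .   .   4   4   4   4   4   4   4   4   4   4
  66   .   .   4   4   4   4   4   4   4   4   4   4
  77   .   .   4   5  18  27  27  26  26  26  26  35
```

```bash
cat > plan.py <<'E'
import sys
from t import *
# usage: plan.py ax ay n : target tilt vector (deg) in yawed frame, handle kept in place
ax,ay,n=float(sys.argv[1]),float(sys.argv[2]),int(sys.argv[3])
o=get_obs(); M0=R.from_quat(o["tool_rot"]); h=o["position"]+.164*M0.as_matrix()[:,2]
base=R.from_quat([.829,.559,0,0]); yaw=R.from_euler("z",-21.9,degrees=True)
tilt=lambda r:(yaw.inv()*r*base.inv()*yaw).as_rotvec(degrees=True)
t0=tilt(M0); print("tilt now",t0.round(1),"handle",h.round(3))
p,r=np.array(o["position"]),M0
for k in range(1,n+1):
    v=t0+(np.array([ax,ay,0])-t0)*k/n
    r2=yaw*R.from_rotvec(v,degrees=True)*yaw.inv()*base
    p2=h-.164*r2.as_matrix()[:,2]
    print(np.round(p2-p,4).tolist(),np.round((r2*r.inv()).as_rotvec(degrees=True),2).tolist()); p,r=p2,r2
E
python3 plan.py -10 -25 8
```

```text
tilt now [ 21.3 -21.2  -0. ] handle [0.597 0.083 0.248]
[0.0023, 0.0102, 0.0031] [-3.68, 1.06, -0.79]
[0.0024, 0.0104, 0.0024] [-3.68, 1.05, -0.79]
[0.0026, 0.0105, 0.0017] [-3.69, 1.03, -0.8]
[0.0027, 0.0106, 0.0009] [-3.69, 1.01, -0.8]
[0.0028, 0.0106, 0.0002] [-3.7, 0.99, -0.8]
[0.0029, 0.0105, -0.0006] [-3.7, 0.97, -0.8]
[0.003, 0.0104, -0.0013] [-3.71, 0.96, -0.8]
[0.0031, 0.0103, -0.0021] [-3.71, 0.94, -0.8]
```

Call:
step_arm --pt "0.0023 0.0102 0.0031 -3.7 1.06 -0.8" --pt "0.0024 0.0104 0.0024 -3.7 1.05 -0.8" --pt "0.0026 0.0105 0.0017 -3.7 1.03 -0.8" --pt "0.0027 0.0106 0.0009 -3.7 1.0 -0.8" --pt "0.0028 0.0106 0.0002 -3.7 1.0 -0.8" --pt "0.0029 0.0105 -0.0006 -3.7 0.97 -0.8" --pt "0.003 0.0104 -0.0013 -3.7 0.96 -0.8" --pt "0.0031 0.0103 -0.0021 -3.7 0.94 -0.8"

```text
time: 17.45
position: [0.5438, 0.1348, 0.3943]
tool_rot: [0.807, 0.543, 0.05, 0.227]
ft_force: [0.4, 0.1, -7.3]
grip_width: 0.0137
grip_force: 60.0
```

```bash
python3 - <<'E'
from g import *
grid("wrist"); look("wrist")
E
python3 plan.py -14 -25 1
```

```text
wrist cam tote-frame 
rows x -88.. ; cols y -66..
 -88   .   .   4   5  17  42  34  31  40  27  27  33
 -77   .   .   .  18   5   4   5   5   5   5   5   5
 -66   .   .   .  19  11   4   4   4   4   5   5   5
 -55   .   .   4   5   4   4   4   4   4   5   5   5
 -44   .   .   4   4   4   4   4   4   5   4   4   5
 -33   .   .   4   4   4   4   4   4   4   4   4   5
 -22   .   .   .   4   4   4   4   4   4   4   4  50
 -11   .   .   .   .   .   .  79   .   .   .   .   .
   0  63   .   .   .   .   .  80   .   .   .   .   .
  11   .   .   .   4   4   4   4   4   4   4   4  49
  22   .   .   4   4   4   4   4   4   4   4   4   4
  33   .   .   4   4   4   4   4   4   4   4   4   4
  44   .   .   3   4   4   4   4   4   4   4   4   4
  55   .   .   4   4   4   4   4   4   4   4   4   4
  66   .   .   3   4   4   4   4   4   4   4   4   4
  77   .   .   4   4  18  26  26  26  27  27  27  33
wrist [ 180  269   41   32 1070] [-72. -19.  18.] [-84. -29.   5.] [-62. -12.  20.]
tilt now [ -9.9 -25.   -0. ] handle [0.598 0.085 0.248]
[0.0044, 0.0103, -0.0024] [-3.76, 1.4, -0.86]
```

Call:
step_arm --pt "-0.0031 -0.0103 0.0021 3.7 -0.94 0.8" --pt "-0.003 -0.0104 0.0013 3.7 -0.96 0.8" --pt "-0.0029 -0.0105 0.0006 3.7 -0.97 0.8" --pt "-0.0028 -0.0106 -0.0002 3.7 -1.0 0.8" --pt "-0.0027 -0.0106 -0.0009 3.7 -1.0 0.8" --pt "-0.0026 -0.0105 -0.0017 3.7 -1.03 0.8" --pt "-0.0024 -0.0104 -0.0024 3.7 -1.05 0.8" --pt "-0.0023 -0.0102 -0.0031 3.7 -1.06 0.8" --pt "0 0 0 0 0 0" --pt "0 0 0 0 0 0"

```text
time: 18.8
position: [0.5219, 0.0503, 0.3904]
tool_rot: [0.801, 0.54, 0.254, 0.049]
ft_force: [0.3, 0.4, -6.4]
grip_width: 0.0134
grip_force: 60.0
```

```bash
python3 - <<'E'
from g import *
grid("wrist"); look("wrist"); look("side")
E
python3 plan.py 21 -21 1
```

```text
wrist cam tote-frame 
rows x -88.. ; cols y -66..
 -88   .   .   .  13  17  42  33  32  40  28  28  36
 -77   .   .   .  14   5   5   5   4   5   4   4   5
 -66   .   .   5   5   5   5   4   5   5   4   4   5
 -55   .   .   5   5   5   5   4   4   4   4   4   5
 -44   .   .   4   5   5   5   5   4   4   4   4   5
 -33   .   .   5   4   4   5   4   4   4   4   4   4
 -22   .   .   .   4   4   4   4   4   4   4   4  49
 -11   .   .   .   .   .   .  80   .   .   .   .   .
   0   .   .   .   .   .   .  79   .   .   .   .   .
  11   .   .   .   5   4   4   4   4   4   4   4  50
  22   .   .   4   4   4   4   4   4   4   4   4   4
  33   .   .   4   4   4   4   4   4   4   4   4   4
  44   .   .   4   4   4   4   4   4   4   4   4   4
  55   .   .   4   4   4   4   4   4   4   4   4   4
  66   .   .   4   4   4   4   4   4   4   4   4   4
  77   .   .   4   5  17  26  26  26  27  26  26  35
wrist [182 285  40  16 457] [-72. -25.  15.] [-84. -32.   5.] [-62. -22.  20.]
side [292 226   6   2   9] [-23. -51.  18.] [-25. -62.  16.] [-19. -44.  19.]
tilt now [ 21.2 -21.2   0.1] handle [0.597 0.083 0.248]
[0.0007, 0.0004, 0.0005] [-0.13, 0.3, -0.06]
```

```bash
python3 plan.py -7 -25 7
```

```text
tilt now [ 21.2 -21.2   0.1] handle [0.597 0.083 0.248]
[0.0022, 0.0106, 0.0032] [-3.81, 1.05, -0.84]
[0.0024, 0.0108, 0.0024] [-3.82, 1.03, -0.84]
[0.0025, 0.0109, 0.0016] [-3.82, 1.01, -0.84]
[0.0027, 0.011, 0.0008] [-3.83, 0.99, -0.84]
[0.0028, 0.011, -0.0] [-3.83, 0.97, -0.84]
[0.0029, 0.0109, -0.0008] [-3.84, 0.95, -0.84]
[0.003, 0.0108, -0.0016] [-3.84, 0.94, -0.84]
```

Call:
step_arm --pt "0.0022 0.0106 0.0032 -3.8 1.05 -0.84" --pt "0.0024 0.0108 0.0024 -3.8 1.03 -0.84" --pt "0.0025 0.0109 0.0016 -3.8 1.01 -0.84" --pt "0.0027 0.011 0.0008 -3.8 0.99 -0.84" --pt "0.0028 0.011 0 -3.8 0.97 -0.84" --pt "0.0029 0.0109 -0.0008 -3.8 0.95 -0.84" --pt "0.003 0.0108 -0.0016 -3.8 0.94 -0.84"

```text
time: 19.82
position: [0.5404, 0.1278, 0.3958]
tool_rot: [0.809, 0.544, 0.072, 0.212]
ft_force: [-0.1, 0.0, -7.6]
grip_width: 0.0134
grip_force: 60.0
```

Run:
```python
from g import *
look("wrist"); look("side"); look("wrist")
```

```text
wrist [182 284  40  17 500] [-72. -25.  16.] [-84. -32.   5.] [-63. -22.  21.]
side [303 211  17  16 158] [-38. -49.  17.] [-59. -65.   5.] [-18. -40.  21.]
wrist [182 284  40  17 514] [-72. -25.  16.] [-84. -32.   5.] [-63. -21.  20.]
```

Call:
step_arm --pt "0.0021 0.0052 -0.001 -1.9 0.65 -0.42" --pt "0 0 0 0 0 0"

```text
time: 20.23
position: [0.5425, 0.1319, 0.3947]
tool_rot: [0.808, 0.543, 0.059, 0.221]
ft_force: [-0.7, 0.3, -6.8]
grip_width: 0.0135
grip_force: 60.0
```

```bash
python3 - <<'E'
from g import *
look("wrist"); look("side"); look("wrist")
E
python3 plan.py -11 -25 1
```

```text
wrist [182 283  40  18 512] [-72. -25.  16.] [-84. -31.   5.] [-63. -22.  20.]
side [304 210  18  16 159] [-37. -49.  17.] [-60. -66.   5.] [-12. -41.  22.]
wrist [181 283  41  18 517] [-72. -25.  16.] [-84. -32.   5.] [-63. -22.  20.]
tilt now [ -8.8 -25.   -0.1] handle [0.597 0.083 0.248]
[0.0024, 0.0055, -0.001] [-2.01, 0.81, -0.35]
```

Call:
step_arm --pt "0.0024 0.0055 -0.001 -2.0 0.8 -0.4" --pt "0 0 0 0 0 0"

```text
time: 20.62
position: [0.5451, 0.1373, 0.3938]
tool_rot: [0.806, 0.543, 0.043, 0.232]
ft_force: [0.3, -1.1, -7.3]
grip_width: 0.0136
grip_force: 60.0
```

Run:
```python
from g import *
look("wrist"); look("side"); look("wrist")
```

```text
wrist [182 283  40  18 520] [-72. -25.  16.] [-84. -33.   5.] [-63. -21.  20.]
side [305 209  19  16 166] [-38. -48.  17.] [-61. -66.   5.] [-18. -40.  26.]
side [326 213   3   5   7] [-66. -64.  29.] [-68. -65.  25.] [-60. -63.  33.]
wrist [182 283  40  18 522] [-72. -25.  16.] [-83. -32.   5.] [-63. -21.  20.]
```

Call:
step_arm --pt "0.0024 0.0055 -0.001 -2.0 0.8 -0.4" --pt "0.0012 0.0026 -0.001 -1.0 0.4 -0.2" --pt "0 0 0 0 0 0"

```text
time: 21.15
position: [0.5486, 0.1455, 0.3916]
tool_rot: [0.802, 0.542, 0.018, 0.248]
ft_force: [-0.2, -0.1, -6.3]
grip_width: 0.0133
grip_force: 60.0
```

```bash
python3 - <<'E'
from g import *
look("wrist"); look("side"); look("wrist")
E
python3 plan.py 21 -23 8
```

```text
wrist [182 283  39  18 536] [-72. -24.  16.] [-84. -31.   5.] [-63. -21.  20.]
side [307 206  17  18 169] [-38. -47.  17.] [-61. -66.   5.] [-19. -34.  21.]
wrist [182 283  40  18 541] [-72. -24.  16.] [-84. -33.   5.] [-63. -21.  20.]
tilt now [-14.4 -25.    0.1] handle [0.597 0.083 0.248]
[-0.0042, -0.0112, 0.0029] [4.1, -1.31, 0.9]
[-0.0041, -0.0114, 0.0019] [4.09, -1.33, 0.9]
[-0.0041, -0.0116, 0.001] [4.08, -1.35, 0.91]
[-0.0039, -0.0116, 0.0001] [4.07, -1.38, 0.91]
[-0.0038, -0.0117, -0.0009] [4.07, -1.4, 0.91]
[-0.0036, -0.0116, -0.0018] [4.06, -1.42, 0.9]
[-0.0035, -0.0115, -0.0028] [4.05, -1.44, 0.9]
[-0.0033, -0.0113, -0.0037] [4.04, -1.47, 0.9]
```

Call:
step_arm --pt "-0.0042 -0.0112 0.0029 4.1 -1.31 0.9" --pt "-0.0041 -0.0114 0.0019 4.1 -1.33 0.9" --pt "-0.0041 -0.0116 0.001 4.1 -1.35 0.9" --pt "-0.0039 -0.0116 0 4.1 -1.38 0.9" --pt "-0.0038 -0.0117 -0.0009 4.1 -1.4 0.9" --pt "-0.0036 -0.0116 -0.0018 4.0 -1.42 0.9" --pt "-0.0035 -0.0115 -0.0028 4.0 -1.44 0.9" --pt "-0.0033 -0.0113 -0.0037 4.0 -1.47 0.9" --pt "0 0 0 0 0 0" --pt "0 0 0 0 0 0" --pt "0 0 0 0 0 0" --pt "0 0 0 0 0 0"

```text
time: 22.8
position: [0.518, 0.0539, 0.3885]
tool_rot: [0.798, 0.539, 0.26, 0.063]
ft_force: [0.1, -1.2, -6.6]
grip_width: 0.0134
grip_force: 60.0
```

```bash
python3 plan.py 21 -23 1
python3 - <<'E'
from g import *
look("wrist"); c=look("side"); o=get_obs(); T=tf(cloud(c),o)*1000; B=c["pixels"].astype(int)
k=(B[...,2]>B[...,0]+60)&(B[...,2]>B[...,1]+70)&(abs(T[...,0]+90)<45)&(abs(T[...,1])<70)&(abs(T[...,2]-60)<40)
p=T[k]; print("red/orange tote",len(p)); l=p[(p[:,2]<64)&(p[:,2]>50)]; print(cv2.minAreaRect(l[:,:2].astype(np.float32))); print(p[p[:,1]<-30].max(0))
cv2.imwrite("pics/i.png",cv2.resize(c["pixels"][170:290,230:390],(800,600),interpolation=cv2.INTER_CUBIC))
E
```

```text
tilt now [ 20.9 -23.    0.1] handle [0.597 0.083 0.248]
[-0.0, -0.0002, -0.0001] [0.13, -0.01, -0.05]
wrist [183 285  39  16 460] [-72. -25.  15.] [-84. -32.   5.] [-63. -22.  21.]
side [291 226   8   4  19] [-26. -49.  18.] [-33. -58.  14.] [-19. -44.  19.]
red/orange tote 96
((-92.2730484008789, 3.722393035888672), (60.9071159362793, 11.638382911682129), 82.60000610351562)
[-81.54309907 -30.36713448  74.74575172]
```

View pics/i.png

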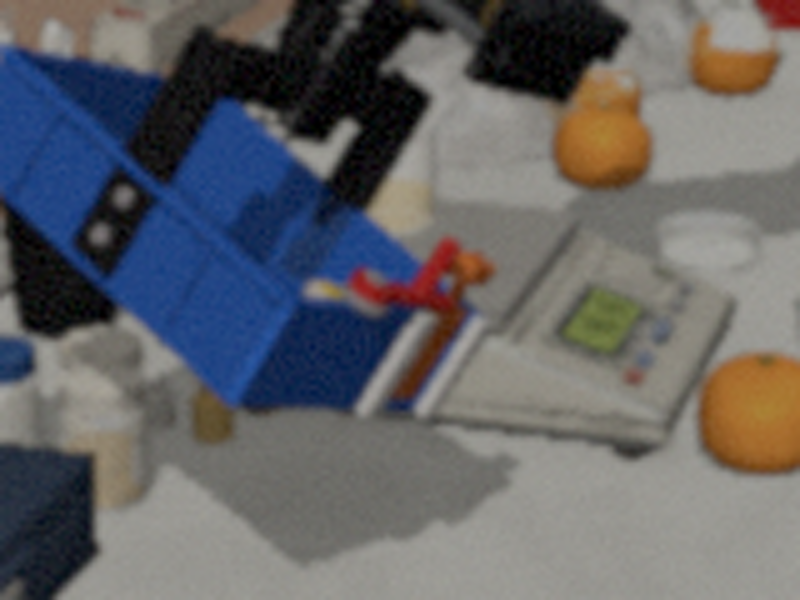

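The tote hangs clear of the bench, tilted. The gate is shut at (430, 360), the latch lies over it at (410, 290), and the caps are at the gate corner.

```bash
python3 -c "
from rig import hand_in
print(hand_in())"
```

```text
the job is handed in; nothing more can be done
None
```

The job is handed in at about 23 s: the gate is shut and latched, and the tote is held still and clear of the bench at about 31° tilt. The caps sit in an L at the gate corner, the farthest about 56 mm from it; only the two end caps were in view at the end, and the two between are inferred from the packing.

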